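# Fetch the microscope lens from behind the supplies

### The arm

A 6-joint arm with a two-finger parallel gripper is mounted at the origin on the work surface. World frame = base frame: x ahead of the robot, y to its left, z up, the work surface at z = 0. Lengths are in mm, angles in rad, forces in N, time in s.
With the tool pointing down it reaches from about 325 to 850 mm from the base axis. Payload 4.4 kg.
Tool frame: the origin (TCP) lies between the finger pads; the fingertips stand 19 mm ahead of it and the grasp point (between the pads) is the TCP; y points along the fingers, z is the direction in which the jaws open and shut, and the axes are right-handed (so a half turn about y gives the same grasp; the last joint's range is limited). The gripper opens to 94 mm and grips with 3 to 60 N. Pads are 16 mm wide; open, the fingers measure 119 mm over their backs; the gripper's body (75 mm by 177 mm) begins 78 mm behind the grasp point.
Start: joints at [-1.345, 0.207, 1.542, -0, 1.393, -0.15], TCP at [211.023, -534.88, 224.447] pointing down, gripper open.
Joint ranges: [-2.73, 2.73], [-0.86, 2.22], [0.23, 2.46], [-1.11, 4.25], [0.08, 2.63], [-2.82, 2.82]. Speed limits (rad/s): [2.79, 2.79, 3.14, 3.14, 3.14, 3.14].

### API

Orientations are given as a unit quaternion [w, x, y, z].
In Python, from plant import r gives the robot as it stands.
- The arm moves only by the tool carry_out, never from a script. Its argument "motion" is one flat list of numbers, 4 for each row, row after row: the shift along the tool's x, y, z in mm, then the turn about the tool's y in degrees. A call has 1 to 12 rows; each row is the pose to reach, as a shift and turn from the pose commanded when the call began, along the tool's axes at that moment; what a row does not reach only later rows make up. A row lasts 1/12 s, in which the tool goes at most 41.7 mm and 7.16 degrees, less where a joint would pass 70% of its speed; a pose out of reach is approached as far as the arm can. A call with a gripper value outside its range is refused whole. "hand" is the closure in counts, from 0 (fully open) to 255 (shut), set as the call begins (left out, the last holds). The fingers move at their own pace and stop on an object; "force" is the grip in N (left out, the last holds). Time passes only in rows, so rows that repeat a pose let the fingers close. It gives the time, the measured TCP pose, the force and the opening at its end, in the units of the state.
- r.sense(): the state, without advancing time (a new reading comes with each control period).
- r.read_camera(name): name is "scene" or "top"; returns a dict with "pixels" (384x512x3 uint8, blue, green, red), "vfov" (degrees; the focal length in pixels is half the picture's height over the tangent of half this angle, whatever the lens; pixels are square), "cx", "cy" (the principal point, pixels), "R" (3x3) and "t" (3): a world point X has camera coordinates R X + t. Camera axes: x right, y down, z forward; pixel columns grow to the right and rows downward; lengths in mm; the calibration is good to about 2 mm. A picture is of the moment at which its call begins. There is no depth.
- r.sign_off(): hands the job in, once; it reports no verdict.
The state is a dict: "time_s": time; "joint_positions": joint angles; "dq": joint speeds; "joint_torque": joint torques, N m; "tcp_pos": TCP position; "orientation": TCP orientation; "force": force on the tool from outside, world axes, zero at the start; "ft_torque": the same for the moment, N m; "finger_gap": opening from 0.0 (shut) to 1.0 (fully open).
Only numpy, scipy, OpenCV 4.12 (cv2) and the standard library are available. Lean on these libraries where they do the work, as an engineer would, in place of code of your own. Each camera call takes 0.05 s, during which the arm holds its last target. There are 200 camera calls.

### The job

The microscope's attachment lens stands in the supply rack behind three containers that leave the hand no room. First move the bottle, the jar and the tin out onto the grey felt mat, then put the lens into the metal ring of the lens seat, and then put each container back into the very bay of the rack that it came from. Everything stands upright on its base in its place, let go; do not knock over or drop anything (some of it is glass), and leave the iron, the book and the eraser alone.

Things in the scene. Friction and masses are not known exactly. Their poses are not given: they have to be found in the camera images.
- rack: Fixed wooden tray, 138 mm (x, -x faces the robot) by 246 mm (y), yaw up to 0.2 rad. Origin: centre of underside, on the table. Above the table: floor 8, outer rim 20, dividers 18 mm. Front: three bays 74 x 74 mm inside, centred at x -27, y -79, 0, 79 mm, one container in each. Behind them, past a 4 mm divider at x 12, a lane 50 mm wide centred at x 39 mm holds the lens.
- mat: Fixed grey felt mat lying on the table to the left or right of the rack, 300 mm (its x, pointing away from the robot) by 110 mm (its y), 3 mm thick; stiff. Origin: centre of its underside. The side area: room for the three containers in a row along its x, e.g. 90 mm apart.
- seat: Fixed lens seat on the other side of the rack: dark square wooden plate 110 by 110 mm, 6 mm thick, with a metal ring on it, inner diameter 62 mm, outer 76 mm, its rim 6 mm above the plate (12 mm above the table). Origin: centre of the underside. The lens stands inside the ring, on the plate, 6 mm above the table.
- lens: Loose microscope attachment lens: black barrel 44 mm in diameter with a 42 mm aluminium ring on top and a glass top face, 40 mm high in all, about 0.15 kg. It stands upright in the back lane of the rack, near its middle. Origin: centre of its underside. Grip it about 30 mm above its underside, closing along the lane, once the containers in front are gone.
- bottle: Loose round amber bottle, body 52 mm in diameter up to 78 mm, then a shoulder and a black cap 29 mm in diameter; 98 mm high in all, 0.22 kg. In one of the front bays. Origin: centre of its underside. All three containers can be gripped about 66 mm above their underside, clear of the lens's top, closing along the rack's x.
- jar: Loose round white jar, 55 mm in diameter with a straight metal lid 58 mm in diameter from 56 mm up to its top at 84 mm, about 0.25 kg. Stands in one of the front bays. Origin: centre of its underside.
- tin: Loose square metal tin, 52 by 52 mm, 84 mm high, with a small round cap 24 mm in diameter and 10 mm high in the middle of its top, about 0.24 kg. Stands in one of the front bays, its sides within 0.08 rad of square to the rack. Origin: centre of its underside, x and y square to its sides.
- iron: Bystander: heavy dark iron weight, 130 by 75 by 30 mm with a bar handle on top, 77 mm high in all, beyond the rack. Origin: centre of its underside.
- book: Bystander: pale closed notebook, 120 by 160 by 22 mm, lying beyond the rack. Origin: centre of its underside.
- eraser: Bystander: white eraser block, 70 by 28 by 14 mm, lying between the robot and the rack. Origin: centre of its underside.
Not all that is in view belongs to the job. Of the things shaped like the lens, the black one is meant.

How it is judged (in metres and radians):
On the way, in this order (a step that is already met when the one before it is completed fails the run):
1. all three containers stand on the mat, let go, the lens still in its lane (x of bottle in the frame of mat between -0.15 and 0.15 m and y of bottle in the frame of mat between -0.055 and 0.055 m and z of each of bottle, jar, tin in the frame of mat below 0.008 m and linear speed of each of bottle, jar, tin below 0.03 m/s and angle between each of bottle, jar, tin's own z axis and vertical below 0.1 rad and x of jar in the frame of mat between -0.15 and 0.15 m and y of jar in the frame of mat between -0.055 and 0.055 m and x of tin in the frame of mat between -0.15 and 0.15 m and y of tin in the frame of mat between -0.055 and 0.055 m and contact force between the fingers and bottle below 0.1 N and contact force between the fingers and jar below 0.1 N and contact force between the fingers and tin below 0.1 N and distance of lens from where it was at the start of the episode below 0.03 m), for 0.2 s.
2. the lens stands let go inside the seat's ring while the containers are still on the mat (horizontal distance between lens and seat below 0.012 m and z of lens in the frame of seat below 0.01 m and linear speed of each of lens, bottle, jar, tin below 0.03 m/s and angle between each of lens, bottle, jar, tin's own z axis and vertical below 0.1 rad and contact force between the fingers and lens below 0.1 N and x of bottle in the frame of mat between -0.15 and 0.15 m and y of bottle in the frame of mat between -0.055 and 0.055 m and z of each of bottle, jar, tin in the frame of mat below 0.008 m and x of jar in the frame of mat between -0.15 and 0.15 m and y of jar in the frame of mat between -0.055 and 0.055 m and x of tin in the frame of mat between -0.15 and 0.15 m and y of tin in the frame of mat between -0.055 and 0.055 m), for 0.2 s.
At the end, for the whole second after the job is handed in: The lens stands upright inside the seat's ring (centre within 12 mm of the ring's centre, down on the plate); bottle, jar and tin each stand upright on the floor of the bay they came from (within 30 mm of where they stood at the start); all at rest (horizontal distance between lens and seat below 0.012 m and z of lens in the frame of seat below 0.01 m and linear speed of each of lens, bottle, jar, tin below 0.03 m/s and angle between each of lens, bottle, jar, tin's own z axis and vertical below 0.1 rad and distance of each of bottle, jar, tin from where it was at the start of the episode below 0.03 m and z of each of bottle, jar, tin in the frame of rack below 0.012 m); the robot touches nothing.
It fails at once if the lens or a container is knocked over (angle between any of bottle, jar, tin, lens's own z axis and vertical above 0.5 rad).
It fails at once if the lens or a container is dropped (from more than about 20 mm) ((linear speed of bottle above 0.65 m/s and contact force between the fingers and bottle below 0.1 N) or (linear speed of jar above 0.65 m/s and contact force between the fingers and jar below 0.1 N) or (linear speed of tin above 0.65 m/s and contact force between the fingers and tin below 0.1 N) or (linear speed of lens above 0.65 m/s and contact force between the fingers and lens below 0.1 N)).
It fails at once if the iron, the book or the eraser is moved by more than 20 mm (distance of any of iron, book, eraser from where it was at the start of the episode above 0.02 m).
It also fails if it takes over 144 s, if anything falls off the work surface, if the arm or the gripper's body presses on something with over 40 N, if the wrist force passes 120 N, or if a joint passes its speed limit or range.

## Working session

There is one attempt and no reset: what is moved stays moved. The work goes in short steps, Python scripts to look and compute and a tool call to move; the robot and the scene stay as the last step left them, time stands still between calls to the robot, and variables do not carry over. Pictures are saved under pics/ and viewed, about 12 in all and at most 16, crops included, and the job is handed in when it is done.

Besides the shell and the picture viewer there is one more tool, called after "Emit:" as a command line: name --argument value ..., lists and objects as JSON in quotes. carry_out: Moves the arm, as the interface text tells. Its arguments: {"type":"object","properties":{"motion":{"type":"array"},"hand":{"type":"number"},"force":{"type":"number"}},"required":["motion"]}

```bash
mkdir -p pics && ls && cat > h.py <<'E'
import numpy as np, cv2
from plant import r
def cam(n):
    c=r.read_camera(n); c['f']=c['pixels'].shape[0]/2/np.tan(np.radians(c['vfov'])/2)
    c['R']=np.array(c['R']);c['t']=np.array(c['t']);return c
def proj(c,X):
    p=c['R']@np.array(X,float)+c['t'];return np.array([c['cx']+c['f']*p[0]/p[2],c['cy']+c['f']*p[1]/p[2]])
def back(c,u,v,z):
    d=c['R'].T@np.array([(u-c['cx'])/c['f'],(v-c['cy'])/c['f'],1]);o=-c['R'].T@c['t']
    return (o+d*(z-o[2])/d[2])[:2]
E
python3 - <<'E'
from h import *
for n in('top','scene'):
    c=cam(n);cv2.imwrite(f'pics/{n}0.png',cv2.resize(np.array(c['pixels']),(800,600),interpolation=cv2.INTER_CUBIC))
    print(n,c['f'],c['cx'],c['cy'],-c['R'].T@c['t'],c['R'].round(3).tolist(), [k for k in c])
s=r.sense();print(s)
E
```

```text
pics
top 349.43664416808025 258.0510273325031 191.2007342403819 [393.89437556  15.13625482 931.97192298] [[0.018, -0.999, 0.029], [-0.985, -0.022, -0.169], [0.17, -0.026, -0.985]] ['pixels', 'vfov', 'cx', 'cy', 'R', 't', 'f']
scene 402.20255260973875 252.0024030793488 187.7279742989662 [1168.27805548  435.89162407  591.55892093] [[-0.573, 0.82, 0.003], [0.477, 0.337, -0.812], [-0.666, -0.463, -0.584]] ['pixels', 'vfov', 'cx', 'cy', 'R', 't', 'f']
{'time_s': 0.1, 'joint_positions': array([-1.34551587e+00,  2.07333427e-01,  1.54279898e+00, -2.90819591e-06,
        1.39352709e+00, -1.50526857e-01]), 'dq': array([ 7.04295079e-04, -2.23399787e-03, -3.34247228e-03, -1.05162535e-03,
       -6.60190960e-04, -2.19336110e-05]), 'joint_torque': array([ 6.77426451e-04, -3.71857810e+01, -2.82293379e+01,  6.99566142e-02,
        3.10564670e-02, -5.87436011e-05]), 'tcp_pos': array([ 210.85538965, -534.19488415,  223.41341814]), 'orientation': array([ 0.13205924, -0.13211588,  0.69539007, -0.69392968]), 'force': array([ 0.1998538 , -0.08995851,  0.86643027]), 'ft_torque': array([-0.02600121, -0.00112151, -0.03389714]), 'finger_gap': 1.0001467095392107}
```

View pics/top0.png

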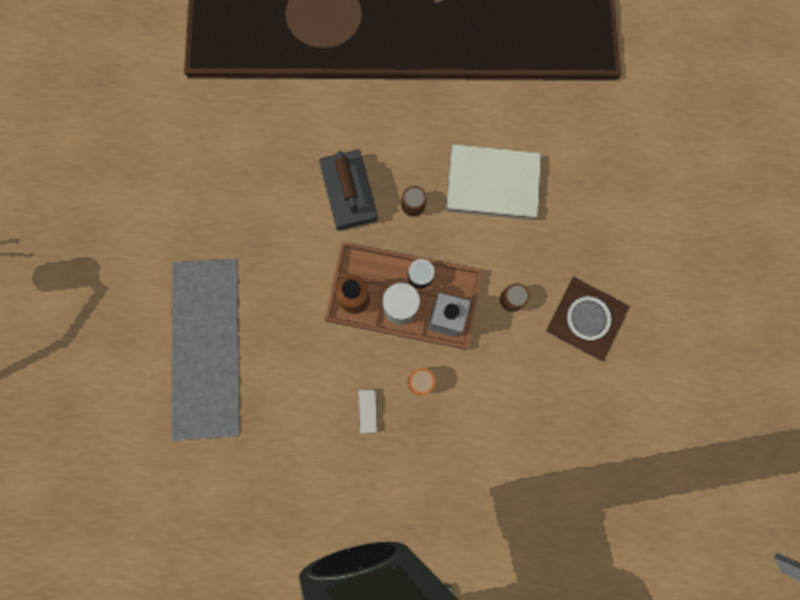

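View pics/scene0.png

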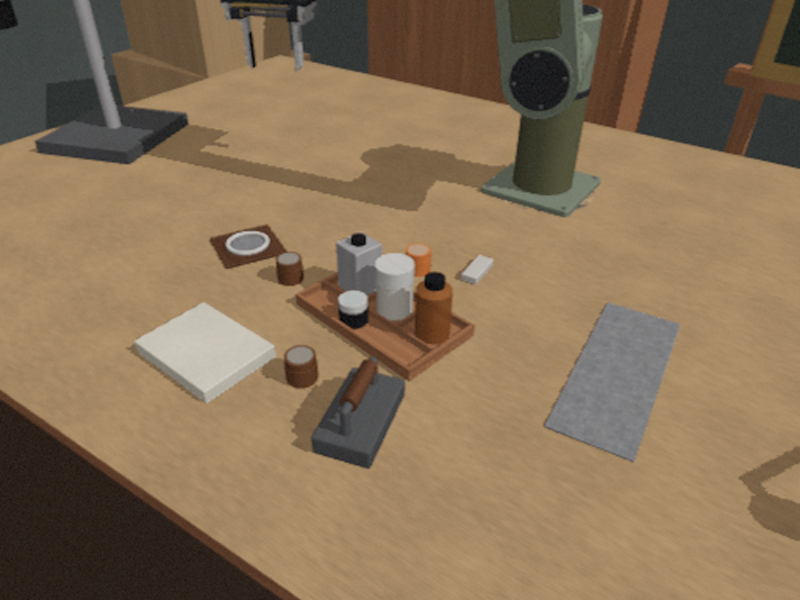

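Top picture: mat at left (172–240, 260–440), rack in the middle (327–480, 243–348), seat at right, ring centre (589,319). Things lens-shaped: the black one with aluminium top in the rack lane (421,272), brown ones at (414,200) and (516,296), and an orange one at (421,381). I choose the black one in the lane. In the bays, from left to right: bottle (351,290), jar (401,301), tin (451,312).

```bash
python3 - <<'E'
from h import *
c=cam('top');k=512/800
B=lambda u,v,z:back(c,(u+.5)*k-.5,(v+.5)*k-.5,z).round(1)
for n,P,z in(('rack',[(343,243),(480,270),(469,348),(327,322)],20),('mat',[(172,261),(237,258),(240,437),(172,440)],3),('seat',[(573,278),(629,308),(603,359),(547,329)],6)):
    p=np.array([B(u,v,z) for u,v in P]);e=np.roll(p,-1,0)-p
    print(n,p.tolist(),p.mean(0).round(1),np.hypot(*e.T).round(1),np.arctan2(e[:,1],e[:,0]).round(3))
print('ring',B(589,319,12),'bottlecap',B(351,289,98),'jar',B(401,300,84),'tincap',B(452,311,94),'lens',B(421,271,48))
im=np.array(c['pixels'])[145:230,200:320];cv2.imwrite('pics/rack.png',cv2.resize(im,None,fx=6.5,fy=6.5,interpolation=cv2.INTER_CUBIC))
E
```

```text
rack [[646.4, 97.2], [604.5, -139.2], [470.2, -119.8], [509.0, 119.0]] [557.5 -10.7] [240.1 135.7 241.9 139.1] [-1.746  2.998  1.41  -0.157]
mat [[611.4, 391.8], [619.5, 281.0], [318.1, 255.3], [311.6, 365.2]] [465.2 323.3] [111.1 302.5 110.1 301. ] [-1.498 -3.057  1.63   0.088]
seat [[597.4, -304.8], [546.4, -401.2], [457.2, -351.5], [506.7, -256.5]] [ 526.9 -328.5] [109.1 102.1 107.1 102.8] [-2.057  2.633  1.09  -0.489]
ring [ 524.7 -327.9] bottlecap [551.4  75.1] jar [538.3  -3. ] tincap [521.  -82.5] lens [594.  -36.1]
```

View pics/rack.png

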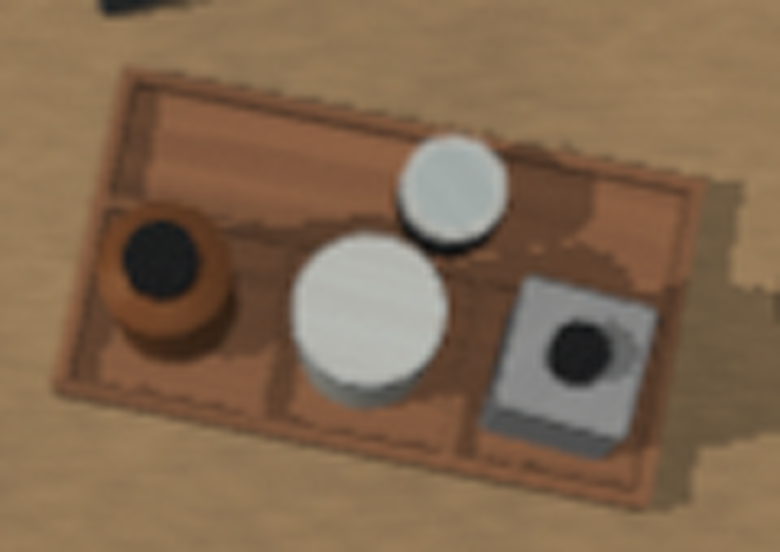

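The crop confirms it: the black barrel with aluminium top is in the lane at (454,190), with the bottle cap at (161,260), jar (370,308) and tin cap (579,353).

```bash
cat >> h.py <<'E'
from scipy.spatial.transform import Rotation as Ro
def Rt():
    return Ro.from_quat(np.roll(r.sense()['orientation'],-1)).as_matrix()
def go(p,yaw=None):
    "tool shift to world TCP p, turn about tool y that brings closing axis to world yaw (mod pi)"
    s=r.sense();R=Rt();d=R.T@(np.array(p)-s['tcp_pos']);z=R[:,2];a=np.arctan2(z[1],z[0])
    t=None if yaw is None else round(float(-np.degrees((yaw-a+np.pi/2)%np.pi-np.pi/2)),1)
    print('t',s['time_s'],'tcp',s['tcp_pos'].round(1),'closing yaw',round(a,3),'q6',s['joint_positions'][5].round(2),'gap',round(s['finger_gap']*94,1),'-> shift',d.round(1),'turn',t)
E
python3 - <<'E'
from h import *
c=cam('top')
B=lambda x,y,z:back(c,200+(x+.5)/6.5-.5,145+(y+.5)/6.5-.5,z).round(1)
p=np.array([B(*q,20) for q in[(125,66),(706,180),(645,510),(53,395)]]);e=np.roll(p,-1,0)-p
print(p.tolist(),p.mean(0),np.hypot(*e.T),np.arctan2(e[:,1],e[:,0]))
th=np.mean([np.arctan2(e[3,1],e[3,0]),np.arctan2(-e[1,1],-e[1,0]),np.arctan2(-e[0,0],e[0,1])+np.pi if 0 else np.arctan2(e[2,1],e[2,0])-np.pi/2,np.arctan2(-e[0,1],-e[0,0])-np.pi/2])
print('yaw',th);Rk=np.array([[np.cos(th),-np.sin(th)],[np.sin(th),np.cos(th)]])
for n,q,z in(('bottle',(161,260),106),('jar',(370,308),92),('tincap',(579,353),102),('lens',(454,190),48)):
    w=B(*q,z);print(n,w,'in rack',(Rk.T@(w-p.mean(0))).round(1))
t=np.array([B(*q,92) for q in[(526,275),(658,308),(622,440),(487,413)]]);e=np.roll(t,-1,0)-t
print('tin',t.mean(0),np.hypot(*e.T),np.arctan2(e[:,1],e[:,0]))
print(Rt().round(3).tolist())
go([560,60,223],th)
E
```

```text
[[648.0, 98.7], [605.6, -142.3], [468.8, -116.8], [510.4, 122.6]] [558.2   -9.45] [244.70136902 139.15635092 242.98748939 139.66019476] [-1.74494772  2.95730417  1.39874654 -0.17197612]
yaw -0.17561644527814518
bottle [550.4  74.9] in rack [-22.4  81.7]
jar [536.6  -3. ] in rack [-22.4   2.6]
tincap [519.7 -80.5] in rack [-25.5 -76.7]
lens [592.5 -36.5] in rack [ 38.5 -20.6]
tin [519.05 -79.5 ] [51.20800719 52.0096145  51.31335109 54.48302488] [-1.79730243  2.87702694  1.39251159 -0.26367639]
[[-0.93, -0.0, 0.367], [-0.367, 0.001, -0.93], [-0.0, -1.0, -0.001]]
t 0.2 tcp [ 210.9 -534.4  223.7] closing yaw -1.195 q6 -0.15 gap 94.0 -> shift [-542.9    1.4 -424.8] turn -58.4
```

Emit:
carry_out --motion '[-539,0,-442,-58.4,-539,0,-442,-58.4,-539,0,-442,-58.4,-539,0,-442,-58.4,-539,0,-442,-58.4,-539,0,-442,-58.4,-539,0,-442,-58.4,-539,0,-442,-58.4,-539,0,-442,-58.4,-539,0,-442,-58.4,-539,0,-442,-58.4,-539,0,-442,-58.4]' --hand 0 --force 25

```text
time_s: 1.2
tcp_pos: [454.8, -96.0, 224.6]
orientation: [-0.454, 0.454, -0.542, 0.542]
force: [1.8, -0.4, -0.3]
finger_gap: 0.998
```

```bash
python3 -c "
from h import *
print(Rt().round(3).tolist());go([550,75,223],-.176)"
```

```text
[[-0.175, 0.0, 0.985], [-0.985, -0.0, -0.175], [0.0, -1.0, 0.001]]
t 1.2 tcp [454.8 -96.  224.6] closing yaw -0.176 q6 -0.22 gap 93.8 -> shift [-185.     1.6   63.8] turn 0.0
```

Emit:
carry_out --motion '[-185,0,64,0,-185,0,64,0,-185,0,64,0,-185,0,64,0,-185,0,64,0,-185,0,64,0,-185,0,64,0,-185,0,64,0]'

```text
time_s: 1.87
tcp_pos: [549.1, 72.5, 224.0]
orientation: [0.454, -0.455, 0.542, -0.542]
force: [-0.3, -0.5, 0.3]
finger_gap: 1.001
```

```bash
python3 -c "
from h import *
go([550.4,74.9,76],-.176)
for n in('top','scene'):
    c=cam(n);u=proj(c,[550,75,60]);x,y=(int(v) for v in u);x0=max(0,min(392,x-60));y0=max(0,min(284,y-50))
    print(n,x0,y0,u); cv2.imwrite('pics/a_%s.png'%n,cv2.resize(np.array(c['pixels'])[y0:y0+100,x0:x0+120],None,fx=5,fy=5,interpolation=cv2.INTER_CUBIC))
a,b=[cv2.imread('pics/a_%s.png'%n) for n in('top','scene')]
cv2.imwrite('pics/a.png',cv2.resize(np.hstack([a,b]),None,fx=.66,fy=.66))
"
```

```text
t 1.8667 tcp [549.1  72.5 224. ] closing yaw -0.175 q6 0.15 gap 94.1 -> shift [ -2.7 148.    1.1] turn 0.0
top 165 138 [225.48385571 188.1554223 ]
scene 217 144 [277.55762991 194.39742843]
```

View pics/a.png

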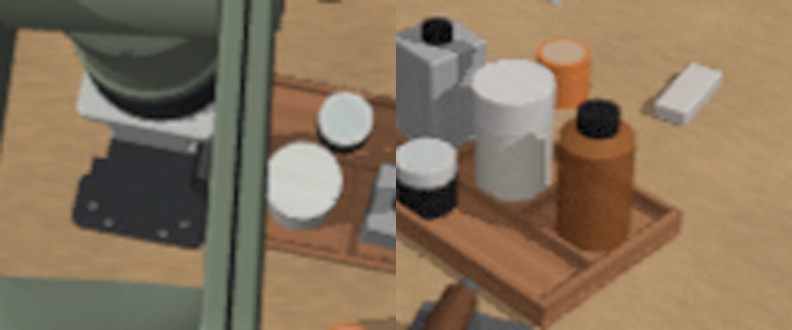

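Picture 4: the gripper covers the bottle in the top view, and the scene view shows all containers standing. The jaws have a 20 mm margin on each side, so I descend.

Emit:
carry_out --motion '[-2.7,35,1,0,-2.7,70,1,0,-2.7,105,1,0,-2.7,130,1,0,-2.7,148,1,0,-2.7,148,1,0,-2.7,148,1,0]'

```text
time_s: 2.55
tcp_pos: [550.0, 74.2, 75.8]
orientation: [0.453, -0.454, 0.543, -0.542]
force: [0.7, 0.6, 0.6]
finger_gap: 1.0
```

Emit:
carry_out --motion '[0,0,0,0,0,0,0,0,0,0,0,0,0,0,0,0,0,0,0,0,0,0,0,0,0,0,0,0,0,0,0,0]' --hand 255 --force 25

```text
time_s: 3.22
tcp_pos: [551.5, 75.4, 76.8]
orientation: [-0.454, 0.454, -0.542, 0.542]
force: [0.9, -0.1, 2.0]
finger_gap: 0.544
```

```bash
python3 -c "
from h import *
go([570,332,71],-.176);print(r.sense()['force'])"
```

```text
t 3.2167 tcp [551.5  75.4  76.8] closing yaw -0.176 q6 0.16 gap 51.1 -> shift [-255.8    5.8  -26.6] turn 0.0
[ 0.89553119 -0.05206587  2.04058802]
```

Emit:
carry_out --motion '[0,-15,0,0,0,-40,0,0,0,-65,0,0,-25,-70,-3,0,-55,-70,-6,0,-85,-70,-9,0,-115,-70,-12,0,-145,-70,-15,0,-175,-70,-18,0,-205,-70,-21,0,-232,-70,-25,0,-256,-70,-27,0]'

```text
time_s: 4.22
tcp_pos: [567.9, 333.9, 145.0]
orientation: [0.454, -0.455, 0.542, -0.541]
force: [0.2, 0.4, -2.5]
finger_gap: 0.547
```

Emit:
carry_out --motion '[0,0,0,0,0,20,0,0,0,45,0,0,0,60,0,0,0,68,0,0,0,73,0,0,0,74.5,0,0,0,74.5,0,0,0,74.5,0,0]'

```text
time_s: 4.97
tcp_pos: [570.0, 332.2, 72.7]
orientation: [-0.455, 0.454, -0.542, 0.542]
force: [-0.5, 0.7, -1.8]
finger_gap: 0.548
```

```bash
python3 -c "
from h import *
go([570,332,71.8],-.176);print(r.sense()['force'])"
```

```text
t 4.9667 tcp [570.  332.2  72.7] closing yaw -0.176 q6 0.57 gap 51.5 -> shift [ 0.2  0.9 -0. ] turn -0.0
[-0.53216674  0.70623073 -1.7640298 ]
```

Emit:
carry_out --motion '[0,1,0,0,0,1,0,0,0,1,0,0,0,1,0,0,0,1,0,0,0,-15,0,0,0,-45,0,0,0,-80,0,0,0,-110,0,0,0,-110,0,0]' --hand 0

```text
time_s: 5.8
tcp_pos: [573.9, 334.2, 191.0]
orientation: [-0.459, 0.449, -0.54, 0.543]
force: [1.5, -0.1, 1.3]
finger_gap: 0.997
```

Emit:
carry_out --motion '[336,0,26,0,336,0,26,0,336,0,26,0,336,0,26,0,336,0,26,0,336,0,26,0,336,0,26,0,336,0,26,0,336,0,26,0,336,0,26,0,336,0,26,0,336,0,26,0]'

```text
time_s: 6.8
tcp_pos: [536.2, -1.9, 181.9]
orientation: [0.455, -0.454, 0.542, -0.541]
force: [0.6, -0.7, -0.0]
finger_gap: 1.002
```

```bash
python3 -c "
from h import *
go([536.6,-3,76],-.176)
c=cam('top');cv2.imwrite('pics/b.png',cv2.resize(np.array(c['pixels'])[120:300,90:330],None,fx=2.5,fy=2.5,interpolation=cv2.INTER_CUBIC))"
```

```text
t 6.8 tcp [536.2  -1.9 181.9] closing yaw -0.174 q6 0.01 gap 94.2 -> shift [  1.1 105.9   0.6] turn 0.1
```

View pics/b.png

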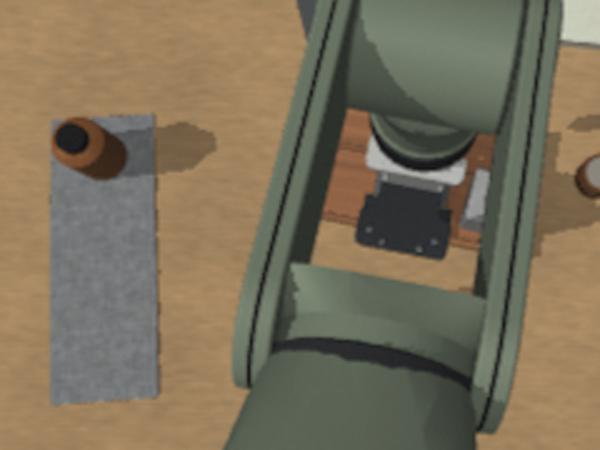

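Picture 5: the bottle stands upright on the mat's far end, cap at (72,138). Now the jar.

Emit:
carry_out --motion '[1,30,1,0,1,65,1,0,1,90,1,0,1,105,1,0,1,106,1,0,1,106,1,0,1,106,1,0]'

```text
time_s: 7.43
tcp_pos: [538.1, -3.6, 77.0]
orientation: [-0.455, 0.454, -0.541, 0.542]
force: [0.6, 0.5, -0.2]
finger_gap: 1.002
```

Emit:
carry_out --motion '[0,0,0,0,0,0,0,0,0,0,0,0,0,0,0,0,0,0,0,0,0,0,0,0,0,0,0,0]' --hand 255

```text
time_s: 8.02
tcp_pos: [536.9, -4.4, 76.2]
orientation: [0.454, -0.454, 0.542, -0.542]
force: [-1.2, 0.9, 2.8]
finger_gap: 0.61
```

```bash
python3 -c "
from h import *
go([465,323,71.8],-.176);print(r.sense()['force'])"
```

```text
t 8.0167 tcp [536.9  -4.4  76.2] closing yaw -0.176 q6 0.01 gap 57.4 -> shift [-309.8    4.4 -128.1] turn 0.0
[-1.16640155  0.85043731  2.76432441]
```

Emit:
carry_out --motion '[0,-15,0,0,0,-40,0,0,0,-65,0,0,-25,-70,-10,0,-58,-70,-24,0,-91,-70,-38,0,-124,-70,-51,0,-157,-70,-65,0,-190,-70,-79,0,-223,-70,-92,0,-256,-70,-106,0,-285,-70,-118,0]'

```text
time_s: 9.02
tcp_pos: [469.2, 298.7, 145.2]
orientation: [0.454, -0.455, 0.542, -0.542]
force: [0.6, -0.1, -2.1]
finger_gap: 0.614
```

Emit:
carry_out --motion '[-15,0,-6,0,-25,0,-10,0,-25,0,-10,0,-25,20,-10,0,-25,45,-10,0,-25,60,-10,0,-25,69,-10,0,-25,74,-10,0,-25,75,-10,0,-25,75,-10,0,-25,75,-10,0]'

```text
time_s: 9.93
tcp_pos: [466.1, 323.0, 71.7]
orientation: [-0.455, 0.453, -0.542, 0.542]
force: [-0.0, -0.1, -3.3]
finger_gap: 0.611
```

```bash
python3 -c "
from h import *
go([465,323,71.8],-.176);print(r.sense()['force'])"
```

```text
t 9.9333 tcp [466.1 323.   71.7] closing yaw -0.176 q6 0.63 gap 57.4 -> shift [ 0.2 -0.1 -1.1] turn -0.0
[-0.01997847 -0.06368895 -3.32269909]
```

Emit:
carry_out --motion '[0,1,0,0,0,1,0,0,0,1,0,0,0,1,0,0,0,1,0,0,0,-15,0,0,0,-45,0,0,0,-80,0,0,0,-110,0,0,0,-110,0,0,0,-110,0,0]' --hand 0

```text
time_s: 10.85
tcp_pos: [466.8, 324.1, 183.7]
orientation: [-0.456, 0.452, -0.541, 0.542]
force: [-0.9, -0.2, 0.2]
finger_gap: 0.998
```

Emit:
carry_out --motion '[388,0,123,0,388,0,123,0,388,0,123,0,388,0,123,0,388,0,123,0,388,0,123,0,388,0,123,0,388,0,123,0,388,0,123,0,388,0,123,0,388,0,123,0,388,0,123,0]'

```text
time_s: 11.85
tcp_pos: [517.2, -81.5, 178.9]
orientation: [0.453, -0.454, 0.544, -0.542]
force: [-0.1, -0.3, -0.1]
finger_gap: 0.997
```

```bash
python3 -c "
from h import *
go([519.5,-80,76],-.176)"
```

```text
t 11.85 tcp [517.2 -81.5 178.9] closing yaw -0.179 q6 -0.14 gap 93.7 -> shift [ -1.8 102.9   2.4] turn -0.2
```

Emit:
carry_out --motion '[-1,30,1,0,-1,65,1,0,-1,90,1,0,-1,103,1,0,-1,105,1,0,-1,105,1,0,-1,105,1,0]'

```text
time_s: 12.43
tcp_pos: [519.8, -78.6, 76.3]
orientation: [-0.455, 0.454, -0.542, 0.542]
force: [0.5, -0.2, -0.1]
finger_gap: 0.997
```

Emit:
carry_out --motion '[0,0,0,0,0,0,0,0,0,0,0,0,0,0,0,0,0,0,0,0,0,0,0,0,0,0,0,0]' --hand 255

```text
time_s: 13.02
tcp_pos: [520.2, -79.7, 76.3]
orientation: [-0.454, 0.454, -0.542, 0.542]
force: [0.5, 0.2, 0.8]
finger_gap: 0.563
```

```bash
python3 -c "
from h import *
go([360,314,71.8],-.176);print(r.sense()['force'])"
```

```text
t 13.0167 tcp [520.2 -79.7  76.3] closing yaw -0.176 q6 -0.14 gap 53.0 -> shift [-359.6    4.1 -226.6] turn 0.0
[0.52181686 0.20954165 0.77933588]
```

Emit:
carry_out --motion '[0,-15,0,0,0,-40,0,0,0,-65,0,0,-20,-70,-13,0,-48,-70,-30,0,-76,-70,-48,0,-104,-70,-65,0,-132,-70,-83,0,-160,-70,-101,0,-188,-70,-118,0,-216,-70,-136,0,-244,-70,-154,0]'

```text
time_s: 14.02
tcp_pos: [409.0, 188.8, 145.3]
orientation: [0.454, -0.455, 0.542, -0.542]
force: [-0.1, 0.1, -2.6]
finger_gap: 0.557
```

Emit:
carry_out --motion '[-28,0,-18,0,-56,0,-35,0,-84,0,-53,0,-104,0,-66,0,-116,0,-73,0,-116,20,-73,0,-116,45,-73,0,-116,62,-73,0,-116,70,-73,0,-116,74,-73,0,-116,74.5,-73,0,-116,74.5,-73,0]'

```text
time_s: 15.02
tcp_pos: [359.5, 314.8, 71.8]
orientation: [-0.454, 0.454, -0.542, 0.542]
force: [0.5, -0.4, -2.5]
finger_gap: 0.562
```

```bash
python3 -c "
from h import *
go([360,314,71.8],-.176);print(r.sense()['force'])"
```

```text
t 15.0167 tcp [359.5 314.8  71.8] closing yaw -0.176 q6 0.71 gap 52.8 -> shift [0.7 0.  0.7] turn -0.0
[ 0.52630238 -0.44238373 -2.45196878]
```

Emit:
carry_out --motion '[0,0.5,0,0,0,1,0,0,0,1,0,0,0,1,0,0,0,1,0,0,0,-15,0,0,0,-45,0,0,0,-80,0,0,0,-110,0,0,0,-110,0,0,0,-110,0,0]' --hand 0

```text
time_s: 15.93
tcp_pos: [360.6, 315.6, 183.9]
orientation: [-0.456, 0.452, -0.542, 0.542]
force: [0.7, 0.7, -0.2]
finger_gap: 1.002
```

Emit:
carry_out --motion '[491,0,180,90,491,0,180,90,491,0,180,90,491,0,180,90,491,0,180,90,491,0,180,90,491,0,180,90,491,0,180,90,491,0,180,90,491,0,180,90,491,0,180,90,491,0,180,90]'

```text
time_s: 16.93
tcp_pos: [445.0, -179.1, 179.4]
orientation: [-0.041, 0.038, 0.707, -0.705]
force: [0.1, 0.4, -0.3]
finger_gap: 1.001
```

Emit:
carry_out --motion '[0,0,0,0,0,0,0,0,0,0,0,0]'

```text
time_s: 17.18
tcp_pos: [445.0, -176.7, 179.6]
orientation: [-0.038, 0.036, 0.707, -0.705]
force: [-0.1, 0.7, -0.7]
finger_gap: 1.002
```

```bash
python3 -c "
from h import *
go([592.5,-36.5,150],-.176+np.pi/2);print(r.sense()['force'],Rt().round(3).tolist())
c=cam('top');cv2.imwrite('pics/c.png',cv2.resize(np.array(c['pixels'])[130:300,90:410],None,fx=2.5,fy=2.5,interpolation=cv2.INTER_CUBIC))"
```

```text
t 17.1833 tcp [ 445.  -176.7  179.6] closing yaw -1.676 q6 1.12 gap 94.2 -> shift [-132.1   29.5 -154.8] turn 4.1
[-0.05329151  0.70557947 -0.71927769] [[-0.995, -0.003, -0.105], [0.105, 0.003, -0.995], [0.004, -1.0, -0.002]]
```

View pics/c.png

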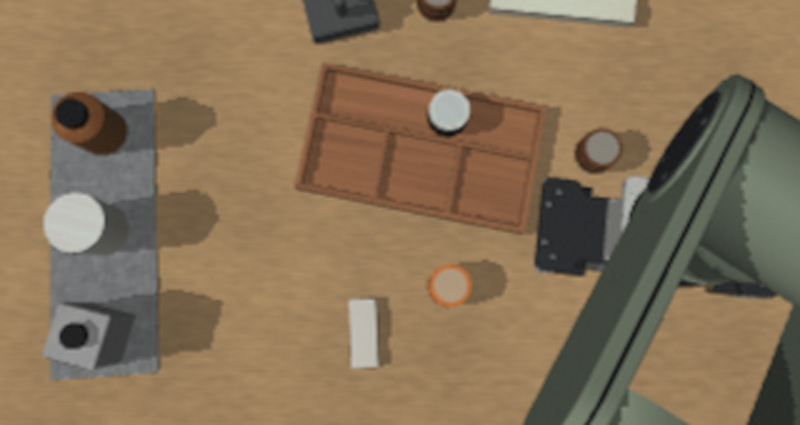

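Picture 6: bottle (72,112), jar (75,222) and tin (74,335) all stand on the mat, and the lens is still in the lane at (449,111). Now the lens.

Emit:
carry_out --motion '[-132,0,-155,4.1,-132,0,-155,4.1,-132,0,-155,4.1,-132,0,-155,4.1,-132,0,-155,4.1,-132,0,-155,4.1,-132,0,-155,4.1,-132,0,-155,4.1,-132,0,-155,4.1]'

```text
time_s: 17.98
tcp_pos: [592.5, -37.2, 181.1]
orientation: [0.063, -0.062, -0.704, 0.704]
force: [-0.2, 0.2, 0.3]
finger_gap: 1.002
```

```bash
python3 -c "
from h import *
go([592.5,-36.5,39],-.176+np.pi/2)"
```

```text
t 17.9833 tcp [592.5 -37.2 181.1] closing yaw -1.747 q6 1.54 gap 94.2 -> shift [-1.000e-01  1.421e+02 -7.000e-01] turn -0.0
```

Emit:
carry_out --motion '[0,35,0,0,0,70,0,0,0,100,0,0,0,125,0,0,0,136,0,0,0,141,0,0,0,142,0,0,0,142,0,0,0,142,0,0]'

```text
time_s: 18.73
tcp_pos: [595.5, -37.9, 41.6]
orientation: [0.061, -0.064, -0.704, 0.705]
force: [0.3, -0.1, 1.0]
finger_gap: 1.001
```

Emit:
carry_out --motion '[0,0,0,0,0,0,0,0,0,0,0,0,0,0,0,0,0,0,0,0,0,0,0,0,0,0,0,0,0,0,0,0]' --hand 255

```text
time_s: 19.4
tcp_pos: [593.8, -37.3, 39.3]
orientation: [-0.062, 0.062, 0.704, -0.704]
force: [0.4, 1.7, 0.5]
finger_gap: 0.47
```

```bash
python3 -c "
from h import *
go([525.5,-328,37],-.176+np.pi/2);print(r.sense()['force'])"
```

```text
t 19.4 tcp [593.8 -37.3  39.3] closing yaw -1.747 q6 1.54 gap 44.2 -> shift [ 16.2   2.3 298.2] turn -0.0
[0.40961928 1.72797262 0.49603684]
```

Emit:
carry_out --motion '[0,-15,0,0,0,-40,0,0,0,-65,0,0,1,-75,20,0,3,-75,52,0,5,-75,86,0,7,-75,120,0,9,-75,154,0,10,-75,188,0,12,-75,222,0,14,-75,252,0,15,-75,275,0]'

```text
time_s: 20.4
tcp_pos: [529.5, -307.8, 113.9]
orientation: [0.063, -0.063, -0.704, 0.704]
force: [-0.1, 0.4, -1.9]
finger_gap: 0.461
```

Emit:
carry_out --motion '[1,0,14,0,1,0,23,0,1,25,23,0,1,45,23,0,1,45,23,0,1,45,23,0,1,45,23,0]'

```text
time_s: 20.98
tcp_pos: [526.6, -327.4, 70.1]
orientation: [0.062, -0.062, -0.704, 0.704]
force: [-0.4, -1.2, -1.3]
finger_gap: 0.464
```

```bash
python3 -c "
from h import *
go([525.5,-328,37.3],-.176+np.pi/2);print(r.sense()['force'])
c=cam('scene');u=proj(c,[525,-328,25]).astype(int);print(u,[proj(c,[525.5,-328,z]).round(1).tolist() for z in(12,37,77)])
a=cv2.resize(np.array(c['pixels'])[u[1]-40:u[1]+25,u[0]-45:u[0]+45],(630,455),interpolation=cv2.INTER_CUBIC);print('off',u-[45,40])
cv2.imwrite('pics/d.png',a)"
```

```text
t 20.9833 tcp [ 526.6 -327.4   70.1] closing yaw -1.746 q6 1.05 gap 43.6 -> shift [ 1.  32.8  0.8] turn 0.0
[-0.43564689 -1.16352063 -1.29180853]
[158 149] [[158.7, 154.1], [157.5, 146.3], [155.5, 133.3]]
off [113 109]
```

View pics/d.png

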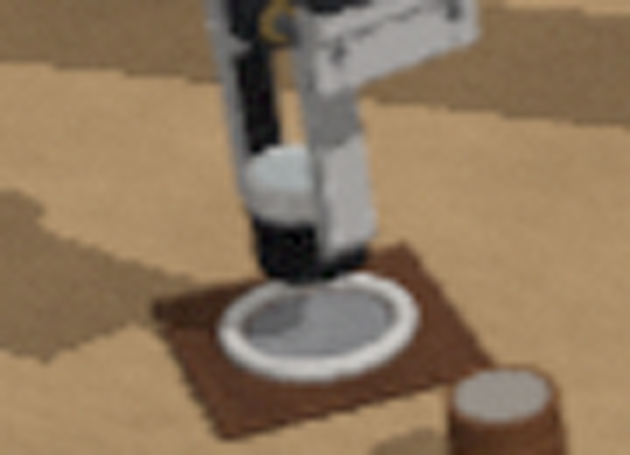

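Picture 7: the lens is held upright above the ring (lens about (311,225), ring centre (319,326)), within about 3 mm of the prediction. The fit has 9 mm of play, so I lower it.

Emit:
carry_out --motion '[1,10,1,0,1,20,1,0,1,27,1,0,1,31,1,0,1,32.5,1,0,1,32.5,1,0,1,32.5,1,0]'

```text
time_s: 21.62
tcp_pos: [524.3, -328.3, 37.0]
orientation: [-0.063, 0.062, 0.705, -0.704]
force: [-1.7, 1.7, 2.5]
finger_gap: 0.463
```

```bash
python3 -c "
from h import *
go([525.5,-328,37.3],-.176+np.pi/2);print(r.sense()['force'])"
```

```text
t 21.6167 tcp [ 524.3 -328.3   37. ] closing yaw -1.747 q6 1.05 gap 43.5 -> shift [-1.1 -0.3 -0.5] turn -0.0
[-1.66534965  1.74203461  2.51905601]
```

Emit:
carry_out --motion '[0,0,0,0,0,0,0,0,0,0,0,0,0,0,0,0,0,0,0,0,0,-10,0,0,0,-30,0,0,0,-65,0,0,0,-105,0,0,0,-145,0,0,0,-145,0,0,0,-145,0,0]' --hand 0

```text
time_s: 22.62
tcp_pos: [526.9, -330.5, 187.0]
orientation: [0.06, -0.065, -0.702, 0.706]
force: [0.6, 0.4, -0.5]
finger_gap: 1.0
```

```bash
python3 -c "
from h import *
go([359.8,314.8,182],-.176)"
```

```text
t 22.6167 tcp [ 526.9 -330.5  187. ] closing yaw -1.747 q6 1.05 gap 94.0 -> shift [ 277.8   -0.  -606. ] turn 90.0
```

Emit:
carry_out --motion '[278,0,-606,-90,278,0,-606,-90,278,0,-606,-90,278,0,-606,-90,278,0,-606,-90,278,0,-606,-90,278,0,-606,-90,278,0,-606,-90,278,0,-606,-90,278,0,-606,-90,278,0,-606,-90,278,0,-606,-90]'

```text
time_s: 23.62
tcp_pos: [396.9, 156.8, 180.6]
orientation: [0.435, -0.437, 0.557, -0.556]
force: [0.0, 0.2, -0.0]
finger_gap: 1.003
```

```bash
python3 -c "
from h import *
go([359.8,314.8,182],-.176)
c=cam('top');im=np.array(c['pixels']);cv2.imwrite('pics/e.png',np.hstack([cv2.resize(im[165:245,340:420],(400,400),interpolation=cv2.INTER_CUBIC),cv2.resize(im[160:300,90:230],(400,400),interpolation=cv2.INTER_CUBIC)]))"
```

```text
t 23.6167 tcp [396.9 156.8 180.6] closing yaw -0.242 q6 0.41 gap 94.3 -> shift [-144.5   -1.4  -73.8] turn -3.8
```

View pics/e.png

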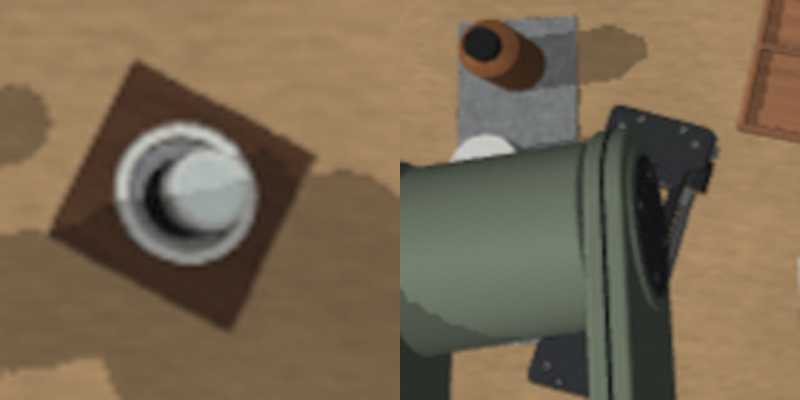

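```bash
python3 -c "
from h import *
c=cam('top')
print('lens',back(c,381.2,202.6,46),'ring',back(c,340+187.5/5-.5,165+193/5-.5,12),'seat', np.mean([back(c,340+x/5-.5,165+y/5-.5,6) for x,y in[(137,60),(316,157),(232,330),(48,235)]],0))
go([359.8,314.8,76],-.176)"
```

```text
lens [ 523.75323888 -326.94555243] ring [ 527.13487645 -328.62469756] seat [ 527.11728521 -328.57518597]
t 23.7167 tcp [395.5 160.1 180.4] closing yaw -0.236 q6 0.42 gap 93.9 -> shift [-142.   104.8  -70.5] turn -3.5
```

Picture 8: the lens stands inside the ring. Its centre measures 3.8 mm from the ring's centre, against a limit of 12 mm. Now back for the tin.

Emit:
carry_out --motion '[-143,0,-72,-3.6,-143,0,-72,-3.6,-143,0,-72,-3.6,-143,0,-72,-3.6,-143,0,-72,-3.6,-143,0,-72,-3.6,-143,0,-72,-3.6,-143,0,-72,-3.6]'

```text
time_s: 24.38
tcp_pos: [364.5, 309.9, 181.2]
orientation: [-0.451, 0.452, -0.544, 0.545]
force: [-0.8, 0.1, -0.3]
finger_gap: 0.998
```

```bash
python3 -c "
from h import *
go([359.5,314.8,71.3],-.176)"
```

```text
t 24.3833 tcp [364.5 309.9 181.2] closing yaw -0.187 q6 0.71 gap 93.8 -> shift [ -4.  109.8  -5.7] turn -0.6
```

Emit:
carry_out --motion '[-4,10,-6,-0.6,-4,40,-6,-0.6,-4,75,-6,-0.6,-4,98,-6,-0.6,-4,108,-6,-0.6,-4,109.5,-6,-0.6,-4,109.5,-6,-0.6,-4,109.5,-6,-0.6]'

```text
time_s: 25.05
tcp_pos: [360.5, 317.1, 73.8]
orientation: [-0.455, 0.454, -0.542, 0.542]
force: [0.4, 0.2, 0.7]
finger_gap: 0.999
```

Emit:
carry_out --motion '[0,0,0,0,0,0,0,0,0,0,0,0,0,0,0,0,0,0,0,0,0,0,0,0,0,0,0,0]' --hand 255

```text
time_s: 25.63
tcp_pos: [359.7, 316.8, 72.7]
orientation: [-0.455, 0.454, -0.541, 0.542]
force: [1.9, 0.0, -0.9]
finger_gap: 0.558
```

```bash
python3 -c "
from h import *
go([520,-79.7,76.5],-.176);print(r.sense()['force'])"
```

```text
t 25.6333 tcp [359.7 316.8  72.7] closing yaw -0.174 q6 0.72 gap 52.4 -> shift [362.8  -3.8 226.5] turn 0.1
[ 1.94614957  0.0197458  -0.86790886]
```

Emit:
carry_out --motion '[0,-15,0,0,0,-40,0,0,0,-65,0,0,20,-70,13,0,48,-70,30,0,76,-70,48,0,104,-70,65,0,132,-70,83,0,160,-70,101,0,188,-70,118,0,216,-70,136,0,244,-70,153,0]'

```text
time_s: 26.63
tcp_pos: [467.3, 48.3, 141.7]
orientation: [0.454, -0.455, 0.542, -0.541]
force: [0.6, 0.1, -2.8]
finger_gap: 0.556
```

Emit:
carry_out --motion '[28,0,18,0,56,0,35,0,84,0,52,0,108,0,66,0,119,0,73,0,119,0,73,0,119,20,73,0,119,40,73,0,119,40,73,0,119,40,73,0]'

```text
time_s: 27.47
tcp_pos: [516.8, -78.2, 100.8]
orientation: [0.454, -0.456, 0.543, -0.54]
force: [0.2, 0.2, -2.7]
finger_gap: 0.558
```

```bash
python3 -c "
from h import *
go([520,-79.7,77.5],-.176);print(r.sense()['force'])"
```

```text
t 27.4667 tcp [516.8 -78.2 100.8] closing yaw -0.173 q6 -0.14 gap 52.5 -> shift [ 0.9 23.3  3.5] turn 0.2
[ 0.18803213  0.16508285 -2.71592539]
```

Emit:
carry_out --motion '[1,8,3,0,1,16,3,0,1,21,3,0,1,24,3,0,1,25,3,0,1,25,3,0,1,25,3,0]'

```text
time_s: 28.05
tcp_pos: [522.0, -81.6, 77.6]
orientation: [-0.455, 0.455, -0.541, 0.542]
force: [-0.7, -0.4, -2.8]
finger_gap: 0.559
```

```bash
python3 -c "
from h import *
go([520,-79.7,77.5],-.176);print(r.sense()['force'])"
```

```text
t 28.05 tcp [522.  -81.6  77.6] closing yaw -0.174 q6 -0.15 gap 52.5 -> shift [-1.5  0.1 -2.3] turn 0.1
[-0.66067237 -0.43645603 -2.76103532]
```

Emit:
carry_out --motion '[0,1.5,0,0,0,1.5,0,0,0,1.5,0,0,0,1.5,0,0,0,1.5,0,0,0,-15,0,0,0,-45,0,0,0,-80,0,0,0,-110,0,0,0,-110,0,0,0,-110,0,0]' --hand 0

```text
time_s: 28.97
tcp_pos: [523.5, -82.1, 190.1]
orientation: [-0.456, 0.454, -0.54, 0.543]
force: [-1.1, 0.3, -1.4]
finger_gap: 1.0
```

Emit:
carry_out --motion '[-388,0,-124,0,-388,0,-124,0,-388,0,-124,0,-388,0,-124,0,-388,0,-124,0,-388,0,-124,0,-388,0,-124,0,-388,0,-124,0,-388,0,-124,0,-388,0,-124,0,-388,0,-124,0,-388,0,-124,0]'

```text
time_s: 29.97
tcp_pos: [465.0, 322.8, 185.2]
orientation: [0.454, -0.457, 0.541, -0.541]
force: [-0.6, -0.9, -0.4]
finger_gap: 0.999
```

```bash
python3 -c "
from h import *
go([466,323,71.7],-.176)
c=cam('top');im=np.array(c['pixels']);cv2.imwrite('pics/f.png',cv2.resize(im[140:240,90:330],None,fx=3.2,fy=3.2,interpolation=cv2.INTER_CUBIC))"
```

```text
t 29.9667 tcp [465.  322.8 185.2] closing yaw -0.17 q6 0.62 gap 93.9 -> shift [ -0.7 113.5   1.3] turn 0.3
```

View pics/f.png

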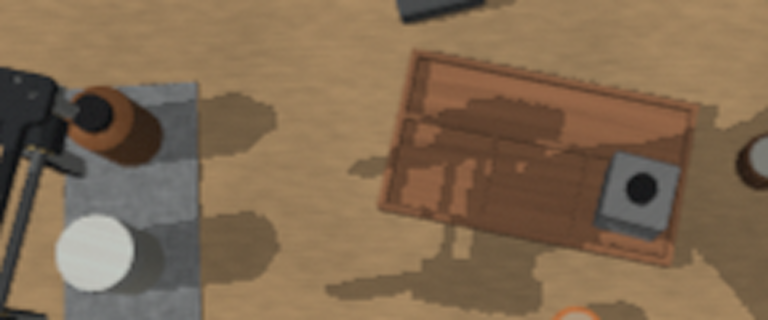

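Picture 9: the tin is back in its bay, cap at (642,188), about 4 mm from its start. Bottle and jar are standing. Now the jar.

Emit:
carry_out --motion '[-1,35,1,0,-1,70,1,0,-1,98,1,0,-1,110,1,0,-1,113,1,0,-1,113,1,0,-1,113,1,0]'

```text
time_s: 30.6
tcp_pos: [469.5, 322.8, 76.0]
orientation: [-0.455, 0.453, -0.542, 0.542]
force: [0.4, -0.2, 0.1]
finger_gap: 1.001
```

Emit:
carry_out --motion '[0,0,0,0,0,0,0,0,0,0,0,0,0,0,0,0,0,0,0,0,0,0,0,0,0,0,0,0]' --hand 255

```text
time_s: 31.18
tcp_pos: [467.5, 323.1, 74.7]
orientation: [0.454, -0.455, 0.542, -0.541]
force: [-2.0, 0.4, 2.9]
finger_gap: 0.615
```

```bash
python3 -c "
from h import *
go([537,-3,77],-.176);print(r.sense()['force'])"
```

```text
t 31.1833 tcp [467.5 323.1  74.7] closing yaw -0.174 q6 0.63 gap 57.8 -> shift [309.2  -2.4 124.9] turn 0.1
[-1.97124146  0.44898374  2.85840241]
```

Emit:
carry_out --motion '[0,-15,0,0,0,-40,0,0,0,-65,0,0,25,-70,10,0,58,-70,24,0,91,-70,37,0,124,-70,50,0,157,-70,64,0,190,-70,77,0,223,-70,90,0,256,-70,104,0,285,-70,115,0]'

```text
time_s: 32.18
tcp_pos: [531.8, 20.0, 143.9]
orientation: [-0.454, 0.455, -0.542, 0.542]
force: [0.0, -0.2, -2.3]
finger_gap: 0.615
```

Emit:
carry_out --motion '[18,0,6,0,25,0,9,0,25,0,9,0,25,0,9,0,25,20,9,0,25,40,9,0,25,40,9,0,25,40,9,0]'

```text
time_s: 32.85
tcp_pos: [534.7, -2.1, 103.2]
orientation: [0.454, -0.456, 0.542, -0.54]
force: [1.3, -0.0, -1.8]
finger_gap: 0.612
```

```bash
python3 -c "
from h import *
go([537,-4,79],-.176);print(r.sense()['force'])"
```

```text
t 32.85 tcp [534.7  -2.1 103.2] closing yaw -0.172 q6 0.01 gap 57.5 -> shift [ 1.5 24.1  2.7] turn 0.2
[ 1.34909865 -0.00286635 -1.82095936]
```

Emit:
carry_out --motion '[1,8,2,0,1,16,2,0,1,21,2,0,1,24,2,0,1,25.5,2,0,1,25.5,2,0,1,25.5,2,0]'

```text
time_s: 33.43
tcp_pos: [538.0, -5.1, 79.6]
orientation: [0.455, -0.455, 0.542, -0.541]
force: [-2.9, -0.2, 4.6]
finger_gap: 0.612
```

```bash
python3 -c "
from h import *
go([537,-4,79],-.176);print(r.sense()['force'])"
```

```text
t 33.4333 tcp [538.   -5.1  79.6] closing yaw -0.174 q6 0.0 gap 57.5 -> shift [-0.9  0.6 -1.2] turn 0.1
[-2.90429162 -0.19723695  4.61638912]
```

Emit:
carry_out --motion '[0,0,0,0,0,0,0,0,0,0,0,0,0,0,0,0,0,0,0,0,0,-15,0,0,0,-45,0,0,0,-80,0,0,0,-110,0,0,0,-110,0,0,0,-110,0,0]' --hand 0

```text
time_s: 34.35
tcp_pos: [540.0, -5.6, 191.4]
orientation: [-0.456, 0.453, -0.54, 0.543]
force: [-0.1, 0.4, -0.3]
finger_gap: 1.003
```

Emit:
carry_out --motion '[-337,0,-27,0,-337,0,-27,0,-337,0,-27,0,-337,0,-27,0,-337,0,-27,0,-337,0,-27,0,-337,0,-27,0,-337,0,-27,0,-337,0,-27,0,-337,0,-27,0,-337,0,-27,0,-337,0,-27,0]'

```text
time_s: 35.35
tcp_pos: [569.4, 329.6, 187.5]
orientation: [0.453, -0.455, 0.542, -0.542]
force: [-0.8, -0.7, 0.4]
finger_gap: 1.002
```

```bash
python3 -c "
from h import *
go([570,332,72.7],-.176)"
```

```text
t 35.35 tcp [569.4 329.6 187.5] closing yaw -0.175 q6 0.57 gap 94.2 -> shift [ -2.7 114.8   0.4] turn 0.0
```

Emit:
carry_out --motion '[-2,35,0,0,-2,70,0,0,-2,98,0,0,-2,112,0,0,-2,115.5,0,0,-2,115.5,0,0,-2,115.5,0,0]'

```text
time_s: 35.93
tcp_pos: [571.8, 333.2, 75.3]
orientation: [-0.455, 0.453, -0.541, 0.542]
force: [-0.4, 0.4, 0.4]
finger_gap: 1.002
```

Emit:
carry_out --motion '[0,0,0,0,0,0,0,0,0,0,0,0,0,0,0,0,0,0,0,0,0,0,0,0,0,0,0,0]' --hand 255

```text
time_s: 36.52
tcp_pos: [570.4, 333.4, 73.5]
orientation: [-0.455, 0.455, -0.541, 0.542]
force: [0.5, -0.7, -0.1]
finger_gap: 0.548
```

```bash
python3 -c "
from h import *
go([551,75,77],-.176);print(r.sense()['force'])"
```

```text
t 36.5167 tcp [570.4 333.4  73.5] closing yaw -0.174 q6 0.57 gap 51.5 -> shift [257.8  -3.5  25.6] turn 0.1
[ 0.54755866 -0.6578092  -0.10886126]
```

Emit:
carry_out --motion '[0,-15,0,0,0,-40,0,0,0,-65,0,0,25,-70,3,0,55,-70,6,0,85,-70,9,0,115,-70,12,0,145,-70,15,0,175,-70,18,0,205,-70,21,0,233,-70,24,0,257,-70,25,0]'

```text
time_s: 37.52
tcp_pos: [549.5, 74.0, 142.6]
orientation: [0.454, -0.455, 0.542, -0.541]
force: [0.0, 0.1, -2.7]
finger_gap: 0.55
```

Emit:
carry_out --motion '[0,0,0,0,0,0,0,0,0,20,0,0,0,40,0,0,0,40,0,0,0,40,0,0,0,40,0,0]'

```text
time_s: 38.1
tcp_pos: [550.8, 76.8, 103.9]
orientation: [-0.455, 0.455, -0.541, 0.541]
force: [-0.1, 0.2, -2.9]
finger_gap: 0.55
```

```bash
python3 -c "
from h import *
go([551,75,78],-.176);print(r.sense()['force'])"
```

```text
t 38.1 tcp [550.8  76.8 103.9] closing yaw -0.173 q6 0.16 gap 51.7 -> shift [ 1.7 25.9  0.5] turn 0.2
[-0.08745464  0.204541   -2.87017364]
```

Emit:
carry_out --motion '[1,8,0,0,1,16,0,0,1,21,0,0,1,24,0,0,1,25.5,0,0,1,26,0,0,1,26,0,0]'

```text
time_s: 38.68
tcp_pos: [549.8, 74.9, 78.4]
orientation: [0.454, -0.455, 0.542, -0.541]
force: [-3.1, -0.0, 5.1]
finger_gap: 0.553
```

```bash
python3 -c "
from h import *
go([551,75,78],-.176);print(r.sense()['force'])"
```

```text
t 38.6833 tcp [549.8  74.9  78.4] closing yaw -0.174 q6 0.15 gap 51.9 -> shift [-0.3  0.4  1.2] turn 0.1
[-3.11034566 -0.02519464  5.05467924]
```

Down on the floor. Release, rise, and move left over the mat for a final look.

Emit:
carry_out --motion '[0,0,0,0,0,0,0,0,0,0,0,0,0,0,0,0,0,0,0,0,0,-15,0,0,0,-45,0,0,0,-80,0,0,0,-110,0,0,0,-110,0,0,0,-110,0,0]' --hand 0

```text
time_s: 39.6
tcp_pos: [552.1, 74.9, 190.0]
orientation: [-0.456, 0.453, -0.54, 0.543]
force: [0.6, 0.5, -0.2]
finger_gap: 0.999
```

Emit:
carry_out --motion '[-220,0,-130,0,-220,0,-130,0,-220,0,-130,0,-220,0,-130,0,-220,0,-130,0,-220,0,-130,0,-220,0,-130,0,-220,0,-130,0,-220,0,-130,0,-220,0,-130,0,-220,0,-130,0,-220,0,-130,0]'

```text
time_s: 40.6
tcp_pos: [461.0, 312.6, 187.2]
orientation: [-0.454, 0.454, -0.542, 0.542]
force: [-1.3, 0.4, 0.1]
finger_gap: 1.0
```

```bash
python3 -c "
from h import *
print(r.sense()['tcp_pos'],r.sense()['force'])
c=cam('top');im=np.array(c['pixels']);cv2.imwrite('pics/g.png',cv2.resize(im[85:290,190:420],None,fx=2.8,fy=2.8,interpolation=cv2.INTER_CUBIC))
c=cam('scene');im=np.array(c['pixels']);cv2.imwrite('pics/g2.png',cv2.resize(im[130:300,80:320],None,fx=2.8,fy=2.8,interpolation=cv2.INTER_CUBIC))"
```

```text
[461.03047244 312.60523132 187.23003802] [-1.30382123  0.36660849  0.09552011]
```

View pics/g.png

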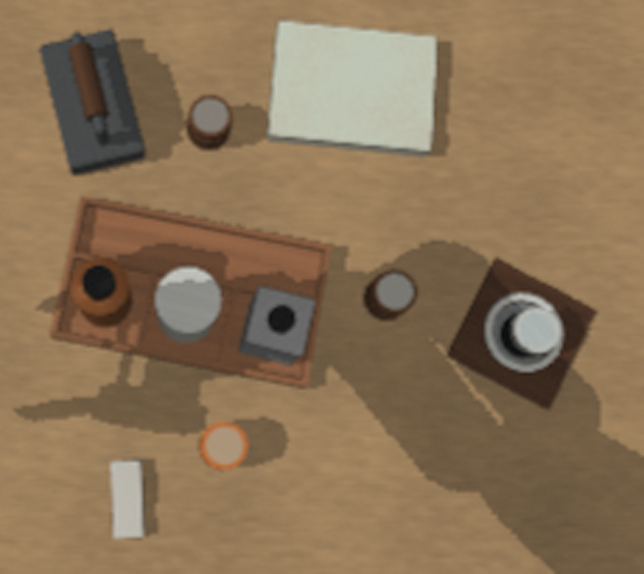

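View pics/g2.png

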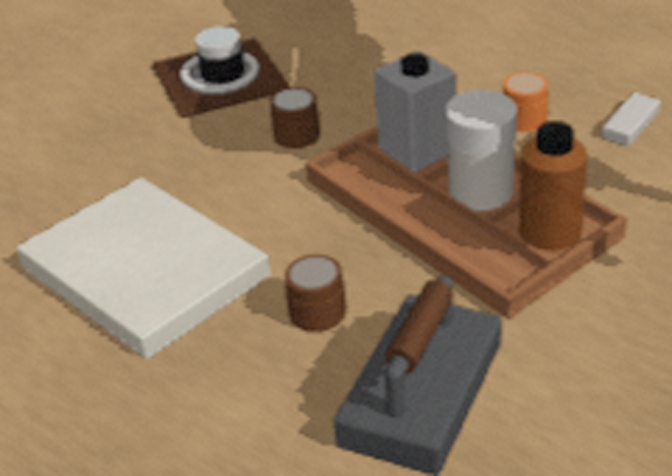

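Pictures 10 and 11: bottle (99,283), jar (188,303) and tin (281,319) stand upright in their own bays, within about 5 mm of their start. The lens is inside the ring at (535,330), the bystanders are unmoved and the gripper is clear. I hand it in.

```bash
python3 -c "
from h import *
print(r.sign_off())"
```

```text
the job is handed in; nothing more can be done
None
```

The job is done and handed in at about 41 s of the 144 s allowed; the sign-off gave no verdict. I moved the bottle, jar and tin onto the mat, set the black lens in the seat's ring, and put the tin, jar and bottle back into the bays they came from.

My last checks were all from the camera pictures:
- **Lens:** it stands upright in the ring, about 4 mm off the ring's centre (limit 12 mm).
- **Containers:** all three stand upright in their own bays, within about 5 mm of where they started (limit 30 mm).
- **Iron, book and eraser:** they look unmoved; I did not measure them.
- **Gripper:** it is open and clear, about 190 mm up.

No check failed. The largest mismatches I saw were 2–4 mm, between camera and arm positions.

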